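# Log in the last water sample with the barcode scanner

### The job

Lay the green-capped sample bottle flat in the tray's empty grey pocket, label up and with its cap pointing the same way as its two neighbours' caps, and let go of it. Then draw the barcode scanner out of its stand, tip it nose-down, and finish while holding it still in the air with its window aimed down at about 45 degrees at the middle of that bottle's label from roughly 12 cm away: do not put it down or let it go. The scanner must touch nothing but the gripper at the end, and the other bottles and things on the bench stay where they are.

Things in the scene. Friction and masses are not known exactly. Their poses are not given: they have to be found in the camera images.
- bottle_c_center (a point): The bottle to log in: square brown sample bottle, 34 x 34 mm, 86 mm long, lying on a flat side: square body at own x -15 to +43 mm, round 26 mm screw cap at its -x end, white label on top. GREEN cap, about 70 g. Starts loose on the table, label up, left or right of the tray. Point half-way up (17 mm above its support) and half-way along; own -x points to the cap, z up through the label.
- bottle_c_cap (a point): Centre of the green cap, 33 mm from the bottle's centre along its -x.
- bottle_c_label (a point): Middle of the green-capped bottle's label (46 x 28 mm), on its top side: 14 mm along +x and 17.5 mm up from the bottle's centre.
- pocket_c_floor (a point): The EMPTY one of the three grey pockets in the tray: middle of its floor, about 8 mm above the table. Inside 100 mm long (own x), 46 mm wide (own y); rim 6 mm high above the floor, 6 mm thick; z up. Caps lie at its -x end (nearer the robot), as with the neighbours.
- pocket_a: An occupied grey pocket, fixed in the tray, same shape as the empty one; origin under its middle (floor 4 mm higher), axes as the empty one's.
- pocket_b: The other occupied grey pocket, likewise.
- tray: Shallow blue tray, 150 mm (x) by 236 mm (y), rim 12 mm high, fixed to the table; origin centre of its underside. The three pockets lie side by side along its y, 75 mm apart, their long way along its x. Which of the three is empty varies.
- bottle_a_center (a point): A white-capped square brown sample bottle, 34 x 34 mm, 86 mm long, lying on a flat side: square body at own x -15 to +43 mm, round 26 mm screw cap at its -x end, white label on top. It lies in an occupied pocket, cap at the pocket's -x end. Point half-way up and along. Leave it.
- bottle_b_center (a point): The other white-capped bottle, likewise. Leave it.
- bottle_a: The same bottle as bottle_a_center; origin 17 mm below that point.
- bottle_b: The same bottle as bottle_b_center; origin 17 mm below that point.
- bottle_c: The same bottle as bottle_c_center; origin 17 mm below that point.
- scanner_head (a point): Pistol-shaped barcode scanner, about 190 g, loose, upright in its stand. Centre of its light-grey head, 84 mm long (x), 44 high, 48 wide (y): grip it across the width; flat sides run 38 mm ahead of to 35 mm behind this point. Own axes: it looks along -x, z up along the handle (42 x 33 mm). 146 mm tall in all.
- scanner_window (a point): Middle of the dark red scan window on the scanner's front, 55 mm along -x and 1 mm below the head's centre; same axes: the beam leaves it along -x. A black nose bumper 14 mm long, 58 mm wide and 50 mm high surrounds it.
- scanner_foot (a point): Middle of the bottom end of the scanner's handle, 124 mm below (own -z) the head's centre and 4 mm ahead of it. In the stand it is 12 mm above the table.
- scanner: The same scanner; origin at scanner_foot.
- stand: Dark grey desk stand, fixed: round base 116 mm across, 12 mm thick, upright cup about 64 x 50 mm outside, rim 71 mm above the table. The scanner's handle stands loosely 59 mm deep in it (raise 65 mm to clear). Origin centre of underside. It is on the other side of the tray from the green-capped bottle.
- reagent: White round reagent bottle, 64 mm across, 150 mm tall, at the back left; origin centre of its underside. Leave it.
- spray: White spray bottle with red trigger, 72 mm across, 212 mm tall, at the back right; origin centre of its underside. Leave it.
- tipbox: Clear pipette-tip box with yellow lid, 124 x 86 x 58 mm; origin centre of its underside. Leave it.
- marker: Black and blue marker pen lying on the table beyond the tray, 136 x 12 x 12 mm, long along its own x; origin centre of its underside. Leave it.
- beaker: Small empty glass beaker, 68 mm across, 80 mm tall; origin centre of its underside. Leave it.

How it is judged:
By the outcome, as a careful person would: the job done as asked, in the order asked, and still so for the second after the job is handed in, while the arm keeps its last pose, push and grip.
It also fails if it takes over 51 s, if anything falls off the work surface, if the arm or the gripper's body presses on something with over 40 N, if the wrist force passes 120 N, or if a joint passes its speed limit or range.

### The arm

A 6-joint arm with a two-finger parallel gripper is mounted at the origin on the work surface. World frame = base frame: x ahead of the robot, y to its left, z up, the work surface at z = 0. Lengths are in m, angles in rad, forces in N, time in s.
With the tool pointing down it reaches from about 0.35 to 0.875 m from the base axis. Payload 15.5 kg.
Tool frame: the origin (TCP) lies on the centre line of the jaws, within the pads' length; the fingertips stand tip_reach ahead of it and the grasp point (between the pads) lies 6 mm ahead of it (tip_reach is the distance from the TCP to the fingertips, in m); z points along the fingers, y is the line along which they close (so a half turn about z gives the same grasp; the last joint's range is limited). The gripper opens to 85 mm and grips with 20 to 120 N. Pads are 22 mm wide; open, the fingers measure 114 mm over their backs; the gripper's body (76 mm by 85 mm) begins 54 mm behind the grasp point. The pads swing forward as they close: fully open they stand 13 mm farther back than shut.
Start: joints at [-1.425, 0.494, 1.345, -0, 1.302, -0.096], TCP at [0.149, -0.607, 0.256] pointing down, gripper open.
Joint ranges: [-2.91, 2.91], [-0.82, 2.16], [0.22, 2.67], [-1.22, 4.37], [0.12, 2.79], [-3.08, 3.08]. Speed limits (rad/s): [1.89, 1.89, 2.57, 3.01, 3.01, 3.01].

### API

Orientations are given as a unit quaternion [x, y, z, w].
In Python, from station import * gives the robot as it stands.
- The arm moves only by the shell command python3 -m jog 'ROWS'. ROWS is a JSON object of lists of equal length, an entry for each row: "slide": the shift along the world's x, y, z in cm, a list of three; "yaw": the turn about the world's z in degrees; "claw": the gripper command: -1 is shut, 1 is fully open, values between are in proportion. In form: {"slide": [[x, y, z], ...], "yaw": [yaw, ...], "claw": [claw, ...]}. A call has 1 to 10 rows; each row is the pose to reach, as a shift and turn from the pose commanded when the call began; what a row does not reach only later rows make up. A row lasts 1/8 s, in which the tool goes at most 62.5 mm and 10.7 degrees, less where a joint would pass 70% of its speed; a pose out of reach is approached as far as the arm can. A call with a gripper value outside its range is refused whole. The fingers move at their own pace and stop on an object; the grip force is fixed at half the most. Time passes only in rows, so rows that repeat a pose let the fingers close. It gives the time, the measured TCP pose, the force, the opening and the grip force at its end, in the units of the state.
- state(): the state, without advancing time (a new reading comes with each control period).
- grab_frame(name): name is "scene" or "top" or "wrist"; returns the picture (480x640x3 uint8, blue, green, red); there is no depth.
- calibration(name): a dict with "K" (3x3 intrinsics, pixels), "k1" (the pictures are not rectified: a ray, as slopes to the right and down, at radius r is drawn at 1 + k1 r^2 times it, then the intrinsics apply), "origin" and "attitude" of the camera in the world; the wrist camera has in their place "mount" (4x4, takes a point from camera to tool coordinates, whose origin is the TCP and whose axes are the flange's). Camera axes: x right, y up, looking along -z (the intrinsics and any distortion apply to the point x, -y, -z); pixel columns grow to the right and rows downward; lengths in m; the calibration is good to about 2 mm. A picture is of the moment at which its call begins: read the wrist's pose just before it. calibration takes no time and is no camera call.
- close_job(): hands the job in; it is judged then, once.
Trained networks look in the newest picture that a camera, given by its name, has taken for a name from the list of things; names that differ only in an ending like _2 or _b are one class to them, and where a whole thing is asked for, a point or a joint stands for the part that bears it (a point fixed in the world has none). Each returns a list of dicts, best first, with "p" (0 to 1); they miss things now and then, are a little off and sometimes report something else, mostly with a low value. They report only what shows in the picture. A call takes as long as a camera call.
- recognise(query, camera): "bbox" ([centre column, centre row, width, height] in pixels, round what is visible of it).
- regions_of(query, camera): "region" (480x640 bool, what is visible of it) and "bbox" ([centre column, centre row, width, height] in pixels, round what is visible of it).
The state is a dict: "clock": time; "joint_positions": joint angles; "dq": joint speeds; "effort": joint torques, N m; "ee_pos": TCP position; "tool_rot": TCP orientation; "contact_force": force on the tool from outside, world axes, zero at the start; "torque": the same for the moment, N m; "gripper_width": opening from 0.0 (shut) to 1.0 (fully open); "grasp_force": force on a finger pad.
Only numpy, scipy, OpenCV 4.12 (cv2) and the standard library are available. Lean on these libraries where they do the work, as an engineer would, in place of code of your own. Each camera call takes 0.05 s, during which the arm holds its last target. There are 200 camera calls.

## Working session

There is one attempt and no reset: what is moved stays moved. The work goes in short steps, Python scripts to look and compute and a shell command to move; the robot and the scene stay as the last step left them, time stands still between calls to the robot, and variables do not carry over. Pictures are saved under pics/ and viewed, at most 10 in all, crops included, and the job is handed in when it is done.

```bash
ls; mkdir -p pics; cat > h.py <<'E'
from station import *
import numpy as np, cv2
from scipy.spatial.transform import Rotation as R
def cam(name, st=None):
    c=calibration(name)
    if 'mount' in c:
        T=np.eye(4); T[:3,:3]=R.from_quat(st['tool_rot']).as_matrix(); T[:3,3]=st['ee_pos']
        M=T@np.array(c['mount']); return c,M[:3,3],M[:3,:3]
    a=np.array(c['attitude'],float)
    A=a if a.shape==(3,3) else R.from_quat(a).as_matrix()
    return c,np.array(c['origin']),A
def world(name,uv,z,st=None):
    c,o,A=cam(name,st); uv=np.atleast_2d(uv).astype(float)
    p=cv2.undistortPoints(uv.reshape(-1,1,2),np.array(c['K'],float),np.array([c['k1'],0,0,0.]))[:,0]
    d=np.c_[p[:,0],-p[:,1],-np.ones(len(p))]@A.T
    return o+d*((z-o[2])/d[:,2])[:,None]
def pix(name,P,st=None):
    c,o,A=cam(name,st); q=(np.atleast_2d(P)-o)@A
    s=np.c_[q[:,0],-q[:,1]]/-q[:,2:]; r2=(s**2).sum(1,keepdims=True)
    s=s*(1+c['k1']*r2); K=np.array(c['K']); return s@K[:2,:2].T+K[:2,2]
def rect(region):
    cs,_=cv2.findContours(region.astype('uint8'),0,1); return cv2.minAreaRect(max(cs,key=cv2.contourArea))
E
python3 - <<'E'
from h import *
for n in('top','scene'):
    cv2.imwrite(f'pics/{n}0.png',grab_frame(n)); c=calibration(n); print(n,c['origin'],c['attitude'],c['k1'],c['K'])
print(calibration('wrist')); print(state())
for q in('bottle_c','bottle_c_cap','bottle_c_label','pocket_c_floor','tray','scanner','scanner_head','scanner_window','stand','bottle_a','beaker','tipbox','marker','spray','reagent'):
    for d in recognise(q,'top')[:3]: print(q,np.round(d['bbox']),round(d['p'],2),world('top',d['bbox'][:2],0.03)[0].round(3))
E
```

```text
pics
top [ 0.35420848 -0.01466363  1.50955587] [-0.05759517  0.05187224  0.70723083 -0.70272087] -0.09209747732243959 [[578.02014125   0.         323.23549063]
 [  0.         578.02014125 243.77349116]
 [  0.           0.           1.        ]]
scene [ 1.01156717 -0.70640433  0.73214185] [0.41954949 0.12018641 0.23287928 0.86908037] 0.004587846391239363 [[487.47874403   0.         317.5709118 ]
 [  0.         487.47874403 235.32530616]
 [  0.           0.           1.        ]]
{'K': array([[331.77832264,   0.        , 319.45331427],
       [  0.        , 331.77832264, 232.07100961],
       [  0.        ,   0.        ,   1.        ]]), 'k1': -0.043656916698349674, 'mount': array([[-6.09109368e-04,  9.45062547e-01,  3.26888990e-01,
         8.47477822e-02],
       [ 9.99999802e-01,  6.27395778e-04,  4.94999706e-05,
        -6.07996513e-04],
       [-1.58308204e-04,  3.26888956e-01, -9.45062742e-01,
        -1.17468315e-01],
       [ 0.00000000e+00,  0.00000000e+00,  0.00000000e+00,
         1.00000000e+00]])}
{'clock': 0.1, 'joint_positions': array([-1.42550137e+00,  4.94107859e-01,  
[... 1401 characters left out ...]
0.57 [ 0.483 -0.302  0.03 ]
bottle_a [295. 293.  19.  34.] 0.74 [0.459 0.07  0.03 ]
bottle_a [221. 291.  18.  34.] 0.64 [0.465 0.259 0.03 ]
bottle_a [354. 294.  12.  35.] 0.57 [ 0.454 -0.083  0.03 ]
beaker [432. 187.  29.  32.] 0.57 [ 0.734 -0.291  0.03 ]
tipbox [225. 194.  44.  58.] 0.82 [0.72  0.255 0.03 ]
marker [361. 194.  29.  45.] 0.81 [ 0.717 -0.102  0.03 ]
marker [220. 290.  20.  40.] 0.46 [0.466 0.263 0.03 ]
spray [486. 211.  45.  37.] 0.82 [ 0.669 -0.431  0.03 ]
spray [225. 194.  45.  60.] 0.57 [0.72  0.255 0.03 ]
reagent [165. 219.  34.  30.] 0.74 [0.655 0.412 0.03 ]
reagent [356. 294.  13.  34.] 0.72 [ 0.455 -0.085  0.03 ]
reagent [455. 276.  28.  42.] 0.22 [ 0.499 -0.342  0.03 ]
```

View pics/top0.png

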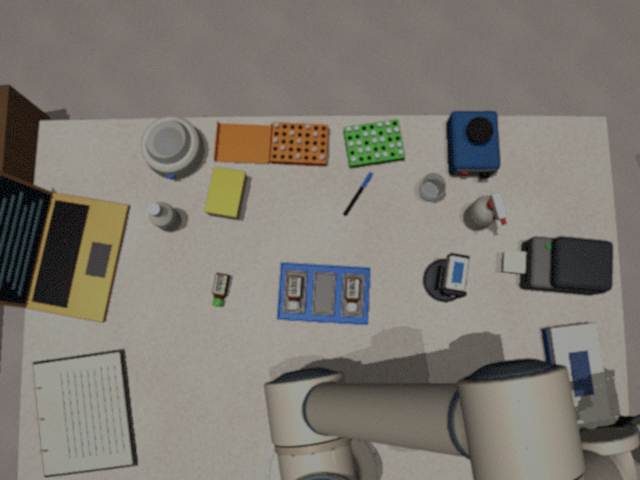

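View pics/scene0.png

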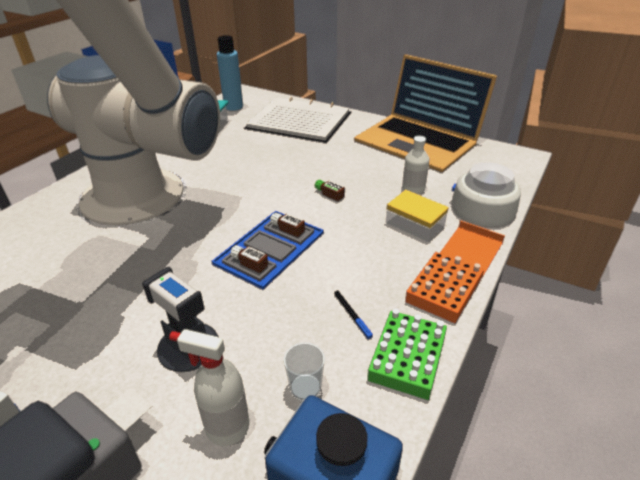

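```bash
python3 -c "
from station import *
import station;print(tip_reach if 'tip_reach' in dir(station) else dir(station))"; python3 -m jog '{"slide":[[6,2,0],[12,4,0],[18,7,0],[24,10,0],[27,16,0],[28,22,0],[29,28,0],[30,34,0],[31,40,0],[32,46,0]],"yaw":[0,0,0,-5,-10,-14,-14,-14,-14,-14],"claw":[1,1,1,1,1,1,1,1,1,1]}'
```

```text
0.025
clock: 2.1
ee_pos: [0.4685, -0.1492, 0.2565]
tool_rot: [1.0, -0.002, 0.0, 0.0]
contact_force: [0.5, -0.3, 0.6]
gripper_width: 1.001
grasp_force: 0.0
```

```bash
python3 -m jog '{"slide":[[0,6,0],[0,12,0],[0,18,0],[0,24,0],[0,30,-1],[0,36,-3],[0,41,-5],[0,41,-5]],"yaw":[0,0,0,0,0,0,0,0],"claw":[1,1,1,1,1,1,1,1]}'; cat > look.py <<'E'
from h import *; import sys
st=state(); im=grab_frame('wrist'); cv2.imwrite(sys.argv[1],im)
for q in sys.argv[3:]:
    for d in regions_of(q,'wrist')[:2]:
        r=rect(d['region']); b=cv2.boxPoints(r); W=world('wrist',b,float(sys.argv[2]),st)
        print(q,round(d['p'],2),np.round(r[0]),'centre',world('wrist',r[0],float(sys.argv[2]),st)[0].round(4),'\n',W[:,:2].round(4).tolist())
E
python3 look.py pics/w1.png 0.034 bottle_c bottle_c_label bottle_c_cap
```

```text
clock: 3.1
ee_pos: [0.4674, 0.2616, 0.2049]
tool_rot: [1.0, 0.0, -0.001, 0.0]
contact_force: [-0.1, -0.8, -0.1]
gripper_width: 0.999
grasp_force: 0.0
bottle_c 0.89 [520. 219.] centre [0.4643 0.0768 0.034 ] 
 [[0.4248, 0.1056], [0.5121, 0.0991], [0.5012, 0.0493], [0.4107, 0.0512]]
bottle_c 0.62 [634. 234.] centre [ 0.4493 -0.0415  0.034 ] 
 [[0.4805, -0.0269], [0.4805, -0.0361], [0.4159, -0.0575], [0.416, -0.0476]]
bottle_c_label 0.68 [316. 209.] centre [0.4735 0.2656 0.034 ] 
 [[0.4316, 0.2905], [0.5173, 0.2748], [0.512, 0.2427], [0.4252, 0.2554]]
bottle_c_cap 0.74 [316. 210.] centre [0.4734 0.2656 0.034 ] 
 [[0.4314, 0.2915], [0.5178, 0.2743], [0.512, 0.242], [0.4243, 0.2561]]
```

View pics/w1.png

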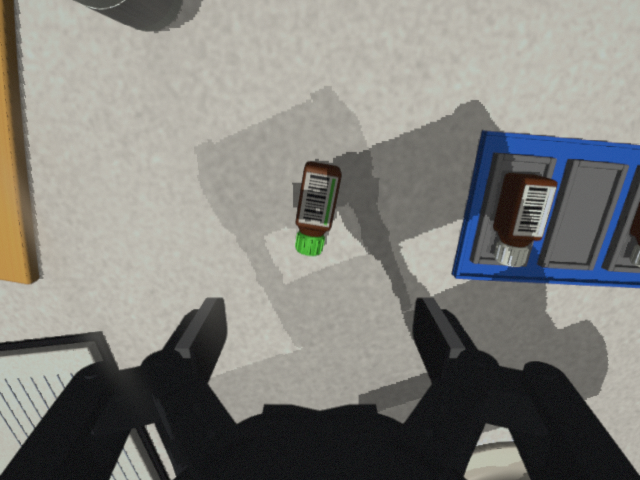

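```bash
python3 - <<'E'
from h import *
st=state()
print(world('wrist',[[319.5,197],[310,243]],0.0345,st).round(4), world('wrist',[[310,243]],0.02,st).round(4))
im=cv2.imread('pics/w1.png').astype(int)
d=im[...,0]; m=((im[...,1]>120)&(im[...,2]<90)&(im[...,0]<90)).astype('uint8'); m[:,:280]=0;m[:,345:]=0
ys,xs=np.nonzero(m[225:265]); print('cap px',xs.mean(),ys.mean()+225)
m=((im.min(2)>150)).astype('uint8'); m[:160]=0;m[232:]=0;m[:,:300]=0;m[:,340:]=0
m=cv2.morphologyEx(m,3,np.ones((9,9)));r=rect(m>0);print(r); print(world('wrist',cv2.boxPoints(r),.0345,st).round(4))
E
```

```text
[[0.4862 0.2587 0.0345]
 [0.4423 0.2678 0.0345]] [[0.4368 0.2682 0.02  ]]
cap px 308.7365967365967 244.58508158508158
((304.5, 174.0), (28.0, 9.0), 90.0)
[[0.5188 0.2753 0.0345]
 [0.5188 0.2675 0.0345]
 [0.4944 0.2679 0.0345]
 [0.4944 0.2759 0.0345]]
```

```bash
python3 -m jog '{"slide":[[1.5,-0.2,-6],[1.5,-0.2,-12],[1.5,-0.2,-16],[1.5,-0.2,-17.1],[1.5,-0.2,-17.1],[1.5,-0.2,-17.1],[1.5,-0.2,-17.1],[1.5,-0.2,-17.1],[1.5,-0.2,-17.1]],"yaw":[-10.5,-10.5,-10.5,-10.5,-10.5,-10.5,-10.5,-10.5,-10.5],"claw":[1,1,1,1,0,-1,-1,-1,-1]}'
```

```text
clock: 4.42
ee_pos: [0.4842, 0.2572, 0.0369]
tool_rot: [0.996, -0.093, 0.001, -0.001]
contact_force: [-1.4, -1.0, 15.5]
gripper_width: 0.386
grasp_force: 59.5
```

```bash
python3 -m jog '{"slide":[[0,0,4],[0,-2,9],[-0.5,-8,13],[-1,-14,13],[-1.7,-20,13],[-1.7,-26,13],[-1.7,-26,13],[-1.7,-26,13]],"yaw":[0,0,3,7,10.5,10.5,10.5,10.5],"claw":[-1,-1,-1,-1,-1,-1,-1,-1]}'; python3 look.py pics/w2.png 0.012 tray pocket_c_floor pocket_a bottle_a
```

```text
clock: 5.42
ee_pos: [0.4664, -0.0031, 0.1658]
tool_rot: [1.0, -0.002, 0.0, -0.0]
contact_force: [-0.8, 0.8, -0.4]
gripper_width: 0.388
grasp_force: 60.4
tray 0.59 [319. 221.] centre [ 0.4673 -0.0024  0.012 ] 
 [[0.3941, 0.1379], [0.5431, 0.1082], [0.5301, -0.1224], [0.376, -0.1358]]
tray 0.42 [623. 197.] centre [ 0.4882 -0.2661  0.012 ] 
 [[0.5319, -0.2393], [0.5324, -0.2679], [0.4393, -0.297], [0.4396, -0.2649]]
pocket_c_floor 0.97 [323. 205.] centre [ 0.4812 -0.0051  0.012 ] 
 [[0.4436, 0.0273], [0.5177, 0.0226], [0.5158, -0.0349], [0.4414, -0.0352]]
pocket_a 0.97 [408. 230.] centre [ 0.4586 -0.0787  0.012 ] 
 [[0.4017, -0.0435], [0.516, -0.0511], [0.5092, -0.1103], [0.3922, -0.1109]]
pocket_a 0.66 [232. 220.] centre [0.4687 0.073  0.012 ] 
 [[0.5229, 0.0979], [0.5223, 0.0387], [0.4072, 0.0451], [0.4073, 0.1126]]
bottle_a 0.65 [410. 238.] centre [ 0.4514 -0.0812  0.012 ] 
 [[0.4024, -0.0556], [0.5008, -0.0608], [0.4956, -0.1045], [0.3956, -0.1044]]
bottle_a 0.64 [320. 328.] centre [ 0.36   -0.0019  0.012 ] 
 [[0.4446, 0.0333], [0.4442, -0.0379], [0.2554, -0.045], [0.2558, 0.0423]]
```

View pics/w2.png

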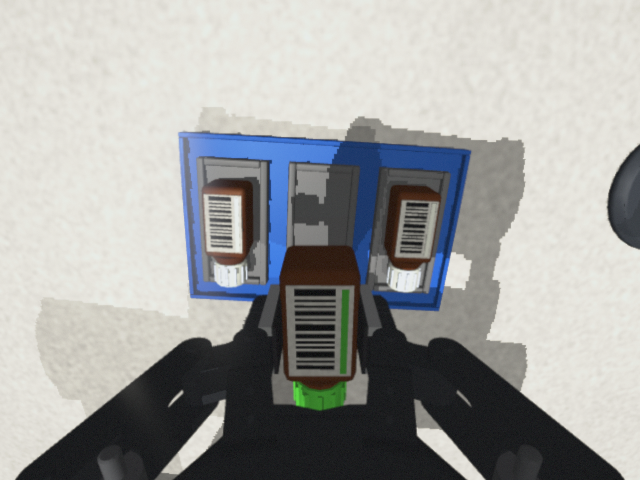

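```bash
python3 - <<'E'
from h import *
st=state()
T=world('wrist',[[180,132],[470,151],[440,309],[192,297]],0.012,st); print(T.round(4),T.mean(0),np.degrees(np.arctan2(T[0]-T[1],1)[0]))
e=T[0]-T[1]+T[3]-T[2]; print('yaw',np.degrees(np.arctan2(-e[0],e[1])), np.linalg.norm(T[0]-T[1]),np.linalg.norm(T[0]-T[3]))
print('pocket C top edge',world('wrist',[[290,163],[357,168]],.014,st).round(4))
print('label in hand, z~.169',world('wrist',[[286,286],[354,286],[356,377],[282,373]],st['ee_pos'][2]+.0,st).round(4))
E
```

```text
[[ 0.5413  0.1088  0.012 ]
 [ 0.5261 -0.1226  0.012 ]
 [ 0.3799 -0.1153  0.012 ]
 [ 0.3934  0.118   0.012 ]] [ 0.46016137 -0.00279472  0.012     ] 0.8690961331346969
yaw -3.5245489230506384 0.23193121536788666 0.14817894630791936
pocket C top edge [[ 0.5166  0.0222  0.014 ]
 [ 0.5125 -0.0316  0.014 ]]
label in hand, z~.169 [[ 0.4877  0.012   0.1653]
 [ 0.4876 -0.0151  0.1653]
 [ 0.4419 -0.0175  0.1653]
 [ 0.4442  0.0154  0.1653]]
```

```bash
python3 -m jog '{"slide":[[0.7,0,-4],[0.7,0,-8],[0.7,0,-10.5],[0.7,0,-11.4],[0.7,0,-11.4]],"yaw":[-3.5,-3.5,-3.5,-3.5,-3.5],"claw":[-1,-1,-1,-1,-1]}'
```

```text
clock: 6.3
ee_pos: [0.4734, -0.0027, 0.0513]
tool_rot: [0.999, -0.032, -0.0, -0.0]
contact_force: [0.4, 0.0, -0.4]
gripper_width: 0.387
grasp_force: 60.4
```

```bash
python3 -m jog '{"slide":[[0,0,-0.4],[0,0,-0.6],[0,0,-0.6],[0,0,-0.6],[0,0,-0.6],[0,0,-0.6],[0,0,3],[0,0,8],[0,0,13],[0,0,13]],"yaw":[0,0,0,0,0,0,0,0,0,0],"claw":[-1,-1,-1,0.2,0.2,0.2,0.2,0.2,0.2,0.2]}'; python3 look.py pics/w3.png 0.042 bottle_c bottle_c_label tray
```

```text
clock: 7.55
ee_pos: [0.475, -0.0033, 0.1845]
tool_rot: [0.999, -0.032, 0.003, 0.0]
contact_force: [-1.0, -0.7, -0.5]
gripper_width: 0.607
grasp_force: 0.0
bottle_c 0.9 [319. 239.] centre [ 0.4641 -0.0019  0.042 ] 
 [[0.4189, 0.0191], [0.5069, 0.0116], [0.5048, -0.0209], [0.4166, -0.017]]
bottle_c 0.82 [235. 241.] centre [0.4677 0.0688 0.042 ] 
 [[0.5095, 0.0843], [0.5094, 0.0464], [0.4216, 0.0519], [0.4211, 0.0939]]
bottle_c_label 0.93 [320. 240.] centre [ 0.4636 -0.0019  0.042 ] 
 [[0.5061, 0.0117], [0.504, -0.0209], [0.4166, -0.017], [0.4189, 0.0191]]
tray 0.81 [321. 226.] centre [ 0.4762 -0.004   0.042 ] 
 [[0.5449, 0.0967], [0.5312, -0.1127], [0.396, -0.1219], [0.4121, 0.123]]
```

View pics/w3.png

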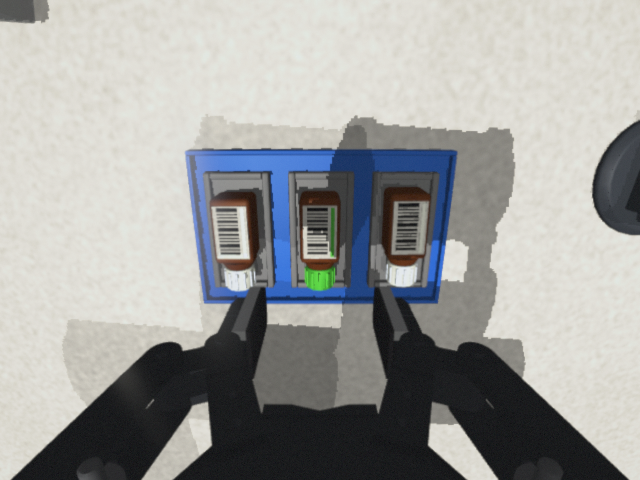

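```bash
python3 -m jog '{"slide":[[0,-3,5],[0,-8,9],[0.5,-14,11.5],[1,-20,11.5],[1.2,-26,11.5],[1.2,-31.4,11.5],[1.2,-31.4,11.5],[1.2,-31.4,11.5]],"yaw":[0,0,3.5,3.5,3.5,3.5,3.5,3.5],"claw":[0.6,1,1,1,1,1,1,1]}'; python3 - <<'E'
from h import *
print()
E
python3 look.py pics/w4.png 0.158 scanner_head scanner_window stand
```

```text
clock: 8.75
ee_pos: [0.485, -0.3167, 0.2949]
tool_rot: [1.0, -0.002, -0.001, -0.001]
contact_force: [0.1, -0.0, -0.1]
gripper_width: 1.004
grasp_force: 0.0

scanner_head 0.93 [324. 214.] centre [ 0.4968 -0.3191  0.158 ] 
 [[0.4485, -0.2819], [0.5486, -0.302], [0.5399, -0.3523], [0.4375, -0.3387]]
scanner_window 0.95 [323. 213.] centre [ 0.4972 -0.3187  0.158 ] 
 [[0.4489, -0.2824], [0.5484, -0.3011], [0.5404, -0.3512], [0.4387, -0.3388]]
scanner_window 0.5 [ 18. 213.] centre [ 0.4991 -0.066   0.158 ] 
 [[0.5284, -0.0592], [0.5278, -0.0904], [0.4679, -0.073], [0.4679, -0.0391]]
stand 0.67 [310. 166.] centre [ 0.5342 -0.3088  0.158 ] 
 [[0.5274, -0.2687], [0.5701, -0.3225], [0.5411, -0.3481], [0.495, -0.2937]]
```

View pics/w4.png

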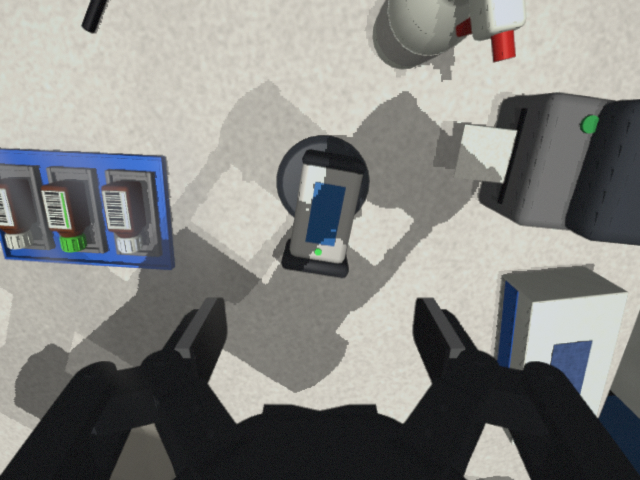

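```bash
python3 -m jog '{"slide":[[1.9,-0.3,-3],[1.9,-0.3,-8],[1.9,-0.3,-13],[1.9,-0.3,-15.3],[1.9,-0.3,-15.3],[1.9,-0.3,-15.3],[1.9,-0.3,-15.3],[1.9,-0.3,-15.3],[1.9,-0.3,-15.3]],"yaw":[-9.5,-9.5,-9.5,-9.5,-9.5,-9.5,-9.5,-9.5,-9.5],"claw":[1,1,1,1,0.3,-1,-1,-1,-1]}'
```

```text
clock: 10.07
ee_pos: [0.5052, -0.3206, 0.1449]
tool_rot: [0.996, -0.085, 0.001, 0.001]
contact_force: [1.4, 1.3, 9.5]
gripper_width: 0.559
grasp_force: 62.9
```

```bash
python3 -m jog '{"slide":[[0,0,2],[0,0,5],[0,0,8],[0,0,8],[3.5,-0.6,8],[6.9,-1.2,8],[6.9,-1.2,8],[6.9,-1.2,4],[6.9,-1.2,1.9],[6.9,-1.2,1.9]],"yaw":[0,0,0,0,0,0,0,0,0,0],"claw":[-1,-1,-1,-1,-1,-1,-1,-1,-1,-1]}'; python3 - <<'E'
from h import *
im=grab_frame('scene')[150:450,60:360]; cv2.imwrite('pics/s1.png',cv2.resize(im,(600,600)))
E
```

```text
clock: 11.32
ee_pos: [0.5718, -0.3313, 0.1603]
tool_rot: [0.996, -0.085, -0.002, -0.001]
contact_force: [-0.1, 0.2, -0.7]
gripper_width: 0.557
grasp_force: 62.3
```

View pics/s1.png

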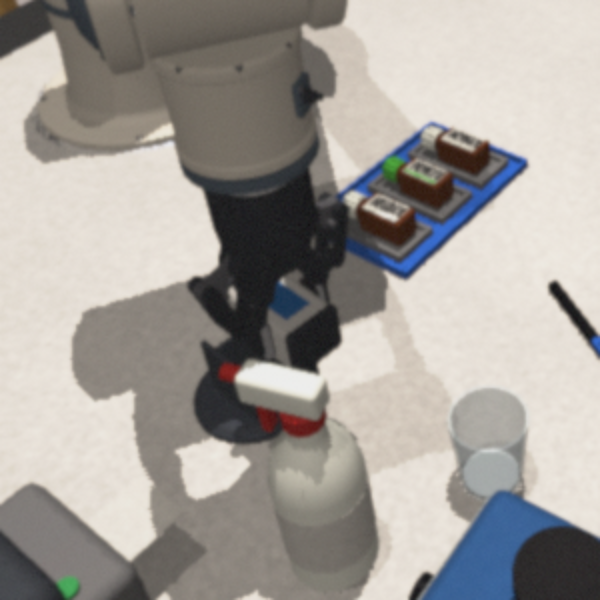

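```bash
python3 -m jog '{"slide":[[-1.5,0.25,0],[-3,0.5,0],[-4.5,0.75,0],[-6,1,0],[-7.5,1.25,0],[-8.8,1.5,0],[-8.8,1.5,0]],"yaw":[0,0,0,0,0,0,0],"claw":[-1,-1,-1,-1,-1,-1,-1]}'; python3 - <<'E'
from h import *
im=grab_frame('scene')[150:450,60:360]; w=grab_frame('wrist')
cv2.imwrite('pics/c1.png',np.hstack([cv2.resize(im,(360,360)),cv2.resize(w,(440,330))if 0 else cv2.copyMakeBorder(cv2.resize(w,(440,330)),0,30,0,0,0)]))
E
```

```text
clock: 12.25
ee_pos: [0.4858, -0.3178, 0.1641]
tool_rot: [0.996, -0.085, 0.001, 0.001]
contact_force: [2.4, -1.0, 2.3]
gripper_width: 0.557
grasp_force: 63.6
```

View pics/c1.png

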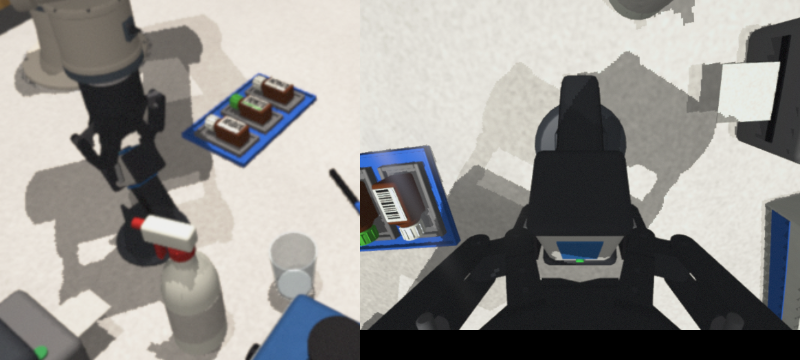

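```bash
cat > tilt.py <<'E'
from h import *
st=state(); p=np.array(st['ee_pos']); A=R.from_quat(st['tool_rot']).as_matrix()
yaw=np.arctan2(A[1,0],A[0,0]); print('yaw',np.degrees(yaw).round(1))
for th in range(30,66,5):
    Q=(R.from_euler('z',yaw)*R.from_euler('y',-th,degrees=True)).as_matrix()
    if (Q@[-1,0,0])[2]>0: Q=(R.from_euler('z',yaw)*R.from_euler('y',th,degrees=True)).as_matrix()
    h=p+[0,0,-.006]+Q@[0,0,-.003]
    P=[h+Q@np.array(v)/1000 for v in([17,0,-124],[42,0,-22],[42,0,22],[42,24,22],[42,-24,22])]
    print(th,pix('wrist',P,st).round(0).tolist())
E
python3 tilt.py
```

```text
yaw -9.7
30 [[320.0, 128.0], [321.0, 214.0], [322.0, 319.0], [243.0, 319.0], [401.0, 318.0]]
35 [[320.0, 114.0], [321.0, 218.0], [322.0, 332.0], [242.0, 332.0], [402.0, 332.0]]
40 [[320.0, 100.0], [321.0, 222.0], [322.0, 346.0], [242.0, 346.0], [402.0, 346.0]]
45 [[320.0, 86.0], [322.0, 228.0], [322.0, 360.0], [242.0, 360.0], [402.0, 359.0]]
50 [[321.0, 71.0], [322.0, 235.0], [322.0, 373.0], [242.0, 373.0], [402.0, 373.0]]
55 [[321.0, 57.0], [322.0, 244.0], [322.0, 386.0], [242.0, 385.0], [402.0, 385.0]]
60 [[321.0, 42.0], [322.0, 253.0], [322.0, 397.0], [243.0, 397.0], [401.0, 397.0]]
65 [[321.0, 27.0], [322.0, 264.0], [322.0, 408.0], [244.0, 408.0], [400.0, 407.0]]
```

```bash
python3 -m jog '{"slide":[[-0.8,0.12,0],[-1.4,0.23,0],[-1.4,0.23,0],[-1.4,0.23,2],[-1.4,0.23,6],[-1.4,0.23,10],[-1.4,0.23,10]],"yaw":[0,0,0,0,0,0,0],"claw":[-1,-1,-1,-1,-1,-1,-1]}'; python3 tilt.py; python3 - <<'E'
from h import *
w=grab_frame('wrist'); cv2.imwrite('pics/w5.png',w)
E
```

```text
clock: 13.22
ee_pos: [0.4722, -0.3153, 0.2647]
tool_rot: [0.996, -0.084, 0.001, 0.001]
contact_force: [0.1, -0.2, -2.4]
gripper_width: 0.555
grasp_force: 61.7
yaw -9.7
30 [[320.0, 128.0], [321.0, 214.0], [322.0, 319.0], [243.0, 319.0], [401.0, 318.0]]
35 [[320.0, 115.0], [321.0, 218.0], [322.0, 332.0], [242.0, 332.0], [402.0, 332.0]]
40 [[320.0, 100.0], [321.0, 222.0], [322.0, 346.0], [242.0, 346.0], [402.0, 346.0]]
45 [[320.0, 86.0], [322.0, 228.0], [322.0, 360.0], [242.0, 360.0], [402.0, 359.0]]
50 [[320.0, 72.0], [322.0, 235.0], [322.0, 373.0], [242.0, 373.0], [402.0, 373.0]]
55 [[321.0, 57.0], [322.0, 244.0], [322.0, 386.0], [242.0, 385.0], [402.0, 385.0]]
60 [[321.0, 42.0], [322.0, 253.0], [322.0, 397.0], [243.0, 397.0], [401.0, 397.0]]
65 [[321.0, 27.0], [322.0, 264.0], [322.0, 408.0], [244.0, 408.0], [400.0, 407.0]]
```

View pics/w5.png

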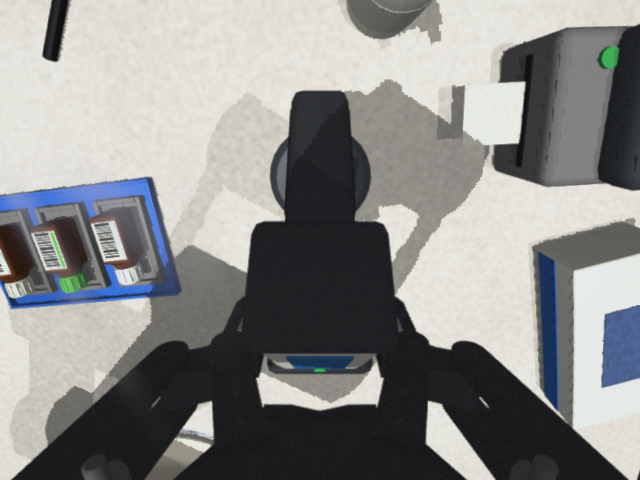

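```bash
python3 - <<'E'
from h import *
s3=dict(ee_pos=[0.475,-0.0033,0.1845],tool_rot=np.array([.999,-.032,.003,0])/np.linalg.norm([.999,-.032,.003,0]))
L=world('wrist',[[319,232]],.0425,s3)[0]; s2=[0.4735,-0.003,.0425]; print('label',L,'dead reck',s2)
L=(L+s2)/2
yaw=np.radians(-3.7); th=42.5
Q=(R.from_euler('z',yaw)*R.from_euler('y',-th,degrees=True)).as_matrix()
if (Q@[-1,0,0])[2]>0: Q=(R.from_euler('z',yaw)*R.from_euler('y',th,degrees=True)).as_matrix()
w=L+Q@[.12,0,0]; h=w+Q@[.055,0,.001]; t=h+Q@[0,0,.003]+[0,0,.006]; p=state()['ee_pos']
print('win',w,'head',h,'foot',h+Q@[-.004,0,-.124],'TCP',t,'slide cm',(t-p)*100)
E
```

```text
label [ 0.47074901 -0.00189363  0.0425    ] dead reck [0.4735, -0.003, 0.0425]
win [ 0.56041337 -0.0081562   0.12357082] head [ 0.60020492 -0.01072941  0.16146556] foot [ 0.68086053 -0.01594517  0.06734081] TCP [ 0.59818238 -0.01059861  0.1696774 ] slide cm [12.66842004 30.418269   -9.31325561]
```

```bash
python3 -m jog '{"slide":[[1.5,3,0],[3.5,7,0],[5.5,12,0],[7.5,17,0],[9.5,22,0],[11,26,-1],[12,29,-4],[12.7,30.4,-7],[12.7,30.4,-9],[12.7,30.4,-9.3]],"yaw":[0,0,1,2,3,4,5,6,6,6],"claw":[-1,-1,-1,-1,-1,-1,-1,-1,-1,-1]}'; python3 tilt.py | sed -n '1p;3,5p'; python3 - <<'E'
from h import *
s=grab_frame('scene')[130:370,160:480]; w=grab_frame('wrist')
cv2.imwrite('pics/c2.png',np.vstack([cv2.resize(s,(400,300)),cv2.resize(w,(400,300))])if 0 else np.hstack([cv2.resize(s,(400,300)),cv2.resize(w,(400,300))]))
g=cv2.cvtColor(w,6)[:,315:325].mean(1); d=np.diff(cv2.GaussianBlur(g[:,None],(1,5),0)[:,0]); i=np.argsort(-abs(d))[:12]; print(sorted(zip(i.tolist(),d[i].round(0).tolist())))
E
```

```text
clock: 14.52
ee_pos: [0.5967, -0.0104, 0.1666]
tool_rot: [0.999, -0.032, -0.003, -0.0]
contact_force: [-0.2, -0.7, -2.0]
gripper_width: 0.559
grasp_force: 61.5
yaw -3.7
35 [[321.0, 113.0], [321.0, 218.0], [322.0, 334.0], [242.0, 334.0], [402.0, 333.0]]
40 [[321.0, 99.0], [321.0, 223.0], [322.0, 348.0], [242.0, 347.0], [402.0, 347.0]]
45 [[321.0, 85.0], [321.0, 229.0], [322.0, 361.0], [242.0, 361.0], [402.0, 361.0]]
[(88, -22.0), (89, -48.0), (90, -57.0), (91, -37.0), (374, 38.0), (375, 38.0), (380, 28.0), (381, 42.0), (383, -25.0), (384, -48.0), (385, -43.0), (386, -22.0)]
```

View pics/c2.png

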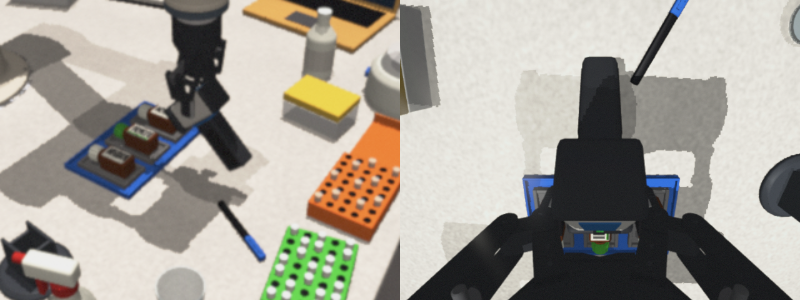

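```bash
python3 -m jog '{"slide":[[0,0,0.1],[0,0,0.1],[0,0,0.1],[0,0,0.1],[0,0,0.1],[0,0,0.1],[0,0,0.1],[0,0,0.1]],"yaw":[0,0,0,0,0,0,0,0],"claw":[-1,-1,-1,-1,-1,-1,-1,-1]}'; python3 - <<'E'
from h import *
st=state(); w=grab_frame('wrist')
g=cv2.cvtColor(w,6)[:,315:325].mean(1); d=np.diff(g); i=60+np.argmin(d[60:130]); print('foot row',i)
th=np.interp(-i,[-113,-99,-85],[35,40,45]); 
yaw=-3.7
Q=R.from_euler('zy',[yaw,th],degrees=True).as_matrix() if 0 else (R.from_euler('z',yaw,degrees=True)*R.from_euler('y',th,degrees=True)).as_matrix()
if (Q@[-1,0,0])[2]>0: Q=(R.from_euler('z',yaw,degrees=True)*R.from_euler('y',-th,degrees=True)).as_matrix()
h=np.array(st['ee_pos'])-[0,0,.006]-Q@[0,0,.003]; w=h+Q@[-.055,0,-.001]; b=Q@[-1,0,0]; k=(w[2]-.0425)/-b[2]
print('tilt',th,'window',w,'hits',w+k*b,'dist',k)
E
```

```text
clock: 15.62
ee_pos: [0.5984, -0.0108, 0.1703]
tool_rot: [0.999, -0.032, -0.0, -0.0]
contact_force: [0.5, -0.5, -2.0]
gripper_width: 0.552
grasp_force: 61.5
foot row 90
tilt 43.214285714285715 window [ 0.56110427 -0.00836799  0.1236934 ] hits [ 0.47486541 -0.00279117  0.0425    ] dist 0.11857744326981953
```

```bash
python3 -c "
from station import *
print(close_job())"
```

```text
the job is handed in; nothing more can be done
None
```

The job is handed in: the green-capped bottle lies label up in the empty middle pocket, cap towards the robot like its neighbours. The scanner is held in the air about 43° nose-down, window about 12 cm from the label, with the beam by my measurement landing within about 3 mm of the label's middle (15.6 s used).

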